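# Locate a fan panel and set the hold-down peg with a mallet

## Robot

A 6-joint arm with a two-finger parallel gripper is mounted at the origin on the work surface. World frame = base frame: x ahead of the robot, y to its left, z up, the work surface at z = 0. Lengths are in m, angles in rad, forces in N, time in s.
With the tool pointing down it reaches from about 0.35 to 0.975 m from the base axis. Payload 4.9 kg.
Tool frame: the origin (TCP) lies midway between the tips of the shut fingers; the grasp point (between the pads) lies 19 mm behind it; z points along the fingers, y is the line along which they close (so a half turn about z gives the same grasp; the last joint's range is limited). The gripper opens to 85 mm and grips with 20 to 120 N. Pads are 22 mm wide; open, the fingers measure 114 mm over their backs; the gripper's body (76 mm by 85 mm) begins 54 mm behind the grasp point. The pads swing forward as they close: fully open they stand 13 mm farther back than shut.
Start: joints at [-1.392, 0.053, 1.613, -0, 1.476, -0.119], TCP at [0.183, -0.597, 0.231] pointing down, gripper open.
Joint ranges: [-3.01, 3.01], [-1.01, 2.22], [0.06, 2.58], [-1.02, 4.17], [0.09, 2.62], [-3.14, 3.14]. Speed limits (rad/s): [2.57, 2.57, 3.14, 3.14, 3.14, 3.14].

## Interface

Orientations are given as a rotation vector (axis times angle).
In Python, from station import ctrl gives the robot as it stands.
- The arm moves only by the shell command python3 -m handwheel 'ROWS' [FORCE]. ROWS is JSON, a list of rows, each an object with "gripper": the gripper command: -1 is fully open, 1 is shut, values between are in proportion; "offset": the shift along the tool's x, y, z in mm, a list of three; "rotation": the turn, a rotation vector about the tool's x, y, z in rad, a list of three. A call has exactly 8 rows; each row is the pose to reach, as a shift and turn from the pose commanded when the call began, along the tool's axes at that moment; what a row does not reach only later rows make up. A row lasts 1/8 s, in which the tool goes at most 62.5 mm and 10.7 degrees, less where a joint would pass 70% of its speed; a pose out of reach is approached as far as the arm can. A call with a gripper value outside its range is refused whole. The fingers move at their own pace and stop on an object; FORCE is the grip in N (left out, the last holds). Time passes only in rows, so rows that repeat a pose let the fingers close, or fill a call up. It gives the time, the measured TCP pose, the force, the opening and the grip force at its end, in the units of the state.
- ctrl.get_obs(): the state, without advancing time (a new reading comes with each control period).
- ctrl.get_image(name): name is "scene" or "top" or "wrist"; returns a dict with "image" (384x512x3 uint8, red, green, blue), "fovy" (degrees; the focal length in pixels is half the picture's height over the tangent of half this angle, whatever the lens; pixels are square), "cx", "cy" (the principal point, pixels), "xyz" and "attitude" of the camera in the world. Camera axes: x right, y up, looking along -z (the intrinsics and any distortion apply to the point x, -y, -z); pixel columns grow to the right and rows downward; lengths in m; the calibration is good to about 2 mm. The wrist camera is an equidistant fisheye: a pixel r from the principal point sees the ray r / f radians off the axis. A picture is of the moment at which its call begins. There is no depth.
- ctrl.finish_job(): hands the job in; it is judged then, once.
The state is a dict: "t": time; "q": joint angles; "dq": joint speeds; "effort": joint torques, N m; "tool_pos": TCP position; "tool_rot": TCP orientation; "contact_force": force on the tool from outside, world axes, zero at the start; "wrist_torque": the same for the moment, N m; "opening": finger opening in m; "grip_force": force on a finger pad.
Only numpy, scipy, OpenCV 4.12 (cv2) and the standard library are available. Lean on these libraries where they do the work, as an engineer would, in place of code of your own. Each camera call takes 0.05 s, during which the arm holds its last target. There are 200 camera calls.

## Task

Slide the two-fan panel along the fixture bed, without lifting it off, until it sits firmly against both dowels and the end stop. Then take the mallet and knock the sprung hold-down peg fully down with a brisk blow (or a few) on its head, so that its foot pins the panel there; do not push the peg with the gripper or ease it down slowly. Finally stand the mallet back on the bench on its striking face, off the fixture bed, and leave the other things on the bench where they are.

Things in the scene. Friction and masses are not known exactly. Their poses are not given: they have to be found in the camera images.
- bed: The fixture's plywood bed, fixed to the bench: 240 (its x) x 280 (its y) x 12 thick. Origin: centre of its underside; its x points away from the robot, give or take the yaw, its y to the left. The points below that lie on it are given in its frame as (x, y). A panel that stops askew on one dowel squares up if pushed behind the end that lags.
- dowel_a (a point): Top centre of the right-hand steel dowel, 12 diameter, standing 20 above the bed, at (56, -65) mm of the bed. The panel's far long edge goes against both dowels.
- dowel_b (a point): Top centre of the left-hand dowel, alike, at (56, 35) mm of the bed.
- stop_face (a point): On the end stop, a steel block 60 long (x), 22 thick (y), standing 20 above the bed: mid top edge of its flat face, which looks to the bed's -y, at (-10, 85) mm of the bed. The panel's left end goes against it; the panel's centre is then at (-10, 0) mm of the bed, square with it.
- panel_mid (a point): Centre of the flat grey two-fan panel, a rigid plate 120 (x) x 170 (y) x 10 thick, 0.3 to 0.55 kg, lying loose on the bed 20 to 42 mm short of both the dowels and the stop and a little askew; its top is 22 above the bench. Its x points about along the bed's x. Its plain edges can be pushed.
- peg_top (a point): Top centre of the steel head (36 diameter) of the upright sprung hold-down peg, at (85, 0) mm of the bed, in a bush 28 diameter, 28 high. Head top 85 above the bench fully up, 73 home. Below the head an arm (20 wide, its top 68 above the bench fully up) reaches 57 towards the robot; its foot, 16 diameter, hangs over the panel's place at (38, 0), 12 above the panel when up.
- peg (a joint): How far the hold-down peg is driven down, in m: 0 fully up, 0.012 home (foot on the panel, which blocks it). It starts at 0 to 0.003. Its grip and spring resist with about 6 to 8 N, and it stays where it is left.
- mallet_mid (a point): Centre of the mallet's head: 54 (x) x 46 (y) x 80 high, flat striking faces at top and bottom; it stands on one of them, centre 40 above the bench. The level handle points to its -x at centre height: 22 wide, 26 high, from 27 to 182 from the centre. 0.35 to 0.5 kg; balance point under 15 from the centre. It stands left or right of the fixture, handle roughly to the robot.
- mug: Bystander, not to be disturbed: white mug with a handle, 80 diameter, 95 high, origin at the centre of its underside.
- driver_a: Bystander, not to be disturbed: screwdriver lying down, beyond the fixture.
- driver_b: Bystander, not to be disturbed: second screwdriver lying down, beyond the fixture.
- tin: Bystander, not to be disturbed: open grey parts tray 90 x 120 x 30, origin at the centre of its underside.
- fan: Bystander, not to be disturbed: square black cooling fan 120 x 120 x 25 lying flat, origin at the centre of its underside.
- pliers: Bystander, not to be disturbed: red-handled pliers lying flat, about 180 long and 12 high, near the robot.
- marker: Bystander, not to be disturbed: marker pen about 125 long and 15 thick, lying near the robot.
Things that resemble listed ones, but are neither listed nor needed, are in the scene too. Of the things shaped like the part that bears panel_mid, the grey one is meant.

How it is judged:
On the way, in this order (a step that is already met when the one before it is completed fails the run):
1. the panel is slid against both dowels and the end stop (within 3 mm, square within 0.03 rad) while the peg is still up (under 5 mm down) (x of panel_mid in the frame of bed between -0.013 and -0.007 m and y of panel_mid in the frame of bed between -0.003 and 0.003 m and angle between the x axis of panel_mid and the x axis of bed, either way round below 0.03 rad and value of joint peg below 0.005 m), for 0.2 s.
2. the mallet's head knocks the peg down with a blow: at some moment the peg moves down faster than 0.05 m/s, the mallet head's centre within 70 mm of the peg's top (velocity of joint peg above 0.05 m/s and distance between mallet_mid and peg_top below 0.07 m).
At the end, for the whole second after the job is handed in: Panel against both dowels and the stop (centre within 3 mm along each bed axis, square within 0.03 rad), peg at least 10.5 mm down, mallet standing on its face on the bench, off the bed (tilt under 0.15 rad, head centre 33 to 46 mm up), released (x of panel_mid in the frame of bed between -0.013 and -0.007 m and y of panel_mid in the frame of bed between -0.003 and 0.003 m and angle between the x axis of panel_mid and the x axis of bed, either way round below 0.03 rad and value of joint peg above 0.0105 m and angle between mallet_mid's own z axis and vertical below 0.15 rad and height (world z) of mallet_mid between 0.033 and 0.046 m); the robot touches nothing.
It fails at once if the gripper or arm pushes the peg directly (more than 2 N) (contact force between any of the fingers, the arm and peg above 2 N).
It fails at once if the panel is lifted off the bed (its centre more than 32 mm above the bench) (height (world z) of panel_mid above 0.032 m).
It fails at once if a bystander (mug, screwdriver, tray, fan, pliers or marker) is moved more than 30 mm (distance of any of mug, driver_a, driver_b, tin, fan, pliers, marker from where it was at the start of the episode above 0.03 m).
It also fails if it takes over 72 s, if anything falls off the work surface, if the arm or the gripper's body presses on something with over 40 N, if the wrist force passes 120 N, or if a joint passes its speed limit or range.

## Working session

There is one attempt and no reset: what is moved stays moved. The work goes in short steps, Python scripts to look and compute and a shell command to move; the robot and the scene stay as the last step left them, time stands still between calls to the robot, and variables do not carry over. Pictures are saved under pics/ and viewed, at most 10 in all, crops included, and the job is handed in when it is done.

```bash
mkdir -p pics; ls; cat > h.py <<'E'
import numpy as np, cv2
from scipy.spatial.transform import Rotation as R
from station import ctrl
def cam(name,f=None):
    d=ctrl.get_image(name)
    if f: cv2.imwrite('pics/'+f,cv2.cvtColor(d['image'],cv2.COLOR_RGB2BGR))
    return d
def rot(a):
    a=np.array(a,float)
    return a if a.shape==(3,3) else (R.from_rotvec(a).as_matrix() if a.size==3 else R.from_quat(a).as_matrix())
def foc(d): return 192/np.tan(np.radians(d['fovy'])/2)
def pix2w(d,u,v,z,fish=False):
    f=foc(d); x=u-d['cx']; y=v-d['cy']
    if fish:
        r=np.hypot(x,y)+1e-9; th=r/f; ray=np.array([np.sin(th)*x/r,-np.sin(th)*y/r,-np.cos(th)])
    else: ray=np.array([x/f,-y/f,-1])
    w=rot(d['attitude'])@ray; o=np.array(d['xyz'])
    return o+w*(z-o[2])/w[2]
E
python3 - <<'E'
from h import *
for n in ['scene','top','wrist']:
    d=cam(n,n+'0.png'); print(n,{k:v for k,v in d.items() if k!='image'})
o=ctrl.get_obs(); print(o)
E
```

```text
pics
scene {'fovy': 57.10467275856462, 'cx': 254.7537001952437, 'cy': 194.07249788395728, 'xyz': array([1.24562896, 0.25749866, 0.63445682]), 'attitude': array([0.65500853, 0.91594422, 1.76446306])}
top {'fovy': 44.912253235041625, 'cx': 259.84298623470835, 'cy': 190.29270404948, 'xyz': array([ 0.40215311, -0.02632757,  1.2703781 ]), 'attitude': array([ 0.05717895, -0.04657103, -1.59280058])}
wrist {'fovy': 65.70646984690485, 'cx': 253.94530362067948, 'cy': 192.79876622233266, 'xyz': array([ 0.25004628, -0.57638683,  0.37379422]), 'attitude': array([-0.236706  ,  0.17789035, -1.26459912])}
{'t': 0.15, 'q': array([-1.39200405e+00,  5.32264522e-02,  1.61397606e+00,  2.12600843e-05,
        1.47598381e+00, -1.18984188e-01]), 'dq': array([ 0.0006865 , -0.00221948, -0.00410682,  0.00025385, -0.00014287,
        0.00049563]), 'effort': array([ 6.47870474e-04, -3.94241345e+01, -3.70721984e+01, -8.58099452e-05,
        4.73421678e-03,  4.58840091e-06]), 'tool_pos': array([ 0.18330161, -0.59701407,  0.23033378]), 'tool_rot': array([-3.10526049e+00, -4.65780401e-01,  4.15996310e-05]), 'contact_force': array([ 0.61134234, -0.38212503,  0.49760533]), 'wrist_torque': array([-0.02813505, -0.02239837,  0.03344479]), 'grip_force': 0.0, 'opening': 0.08525466790160499}
```

View pics/top0.png

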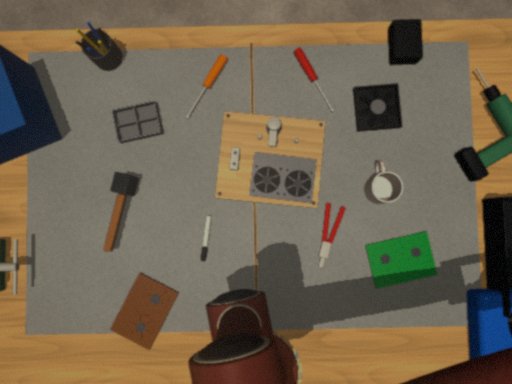

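View pics/scene0.png

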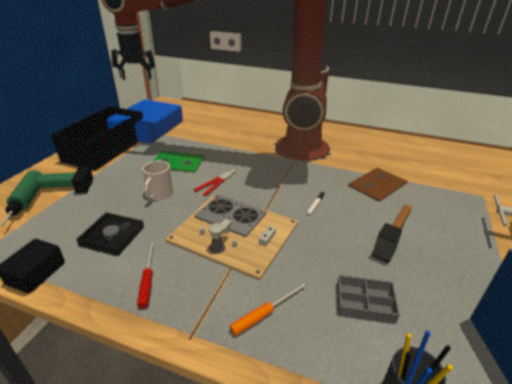

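The top view shows the bed at about (270,160), the grey panel at (283,176), the peg at (273,125) and the mallet head at (125,183) with its handle running to (110,248). The mug, pliers and marker are nearby. I'll enlarge this area for accurate pixels.

```bash
python3 - <<'E'
import cv2
i=cv2.imread('pics/top0.png')
cv2.imwrite('pics/c1.png',cv2.resize(i[100:215,205:335],None,fx=5,fy=5,interpolation=cv2.INTER_CUBIC))
E
```

```text
(no output)
```

View pics/c1.png

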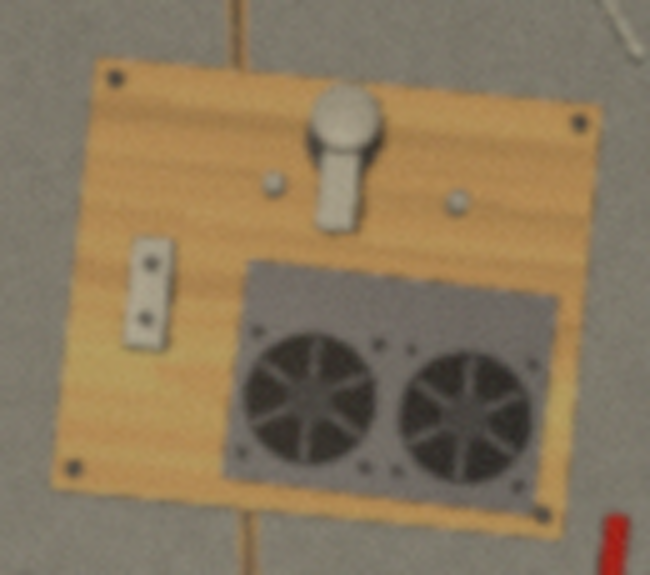

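The crop shows bed corners at (97,58), (602,103), (560,540) and (52,490), and panel corners at (247,260), (558,296), (535,512) and (223,478). The dowels are at (273,184) and (457,202), and the peg head is at (347,118).

```bash
cat >> h.py <<'E'
def fit(P,W):
    # model 2d P -> world W : yaw,t
    P=np.array(P,float);W=np.array(W,float); a=P-P.mean(0); b=W-W.mean(0)
    th=np.arctan2((a[:,0]*b[:,1]-a[:,1]*b[:,0]).sum(),(a*b).sum())
    c,s=np.cos(th),np.sin(th); M=np.array([[c,-s],[s,c]]); t=W.mean(0)-M@P.mean(0)
    return th,t,np.linalg.norm(P@M.T+t-W,axis=1)*1000
E
python3 - <<'E'
from h import *
d=ctrl.get_image('top')
w=lambda u,v,z:pix2w(d,(u+.5)/5-.5+205,(v+.5)/5-.5+100,z)[:2]
B=[w(97,58,.012),w(602,103,.012),w(560,540,.012),w(52,490,.012),w(273,184,.032),w(457,202,.032),w(347,118,.082)]
MB=[(.12,.14),(.12,-.14),(-.12,-.14),(-.12,.14),(.056,.035),(.056,-.065),(.085,0)]
th,t,e=fit(MB,B); print('bed',th,t,e)
P=[w(247,260,.022),w(558,296,.022),w(535,512,.022),w(223,478,.022)]
tp,pp,ep=fit([(.06,.085),(.06,-.085),(-.06,-.085),(-.06,.085)],P); print('panel',tp,pp,ep)
c,s=np.cos(th),np.sin(th);M=np.array([[c,-s],[s,c]]); print('panel in bed',M.T@(pp-t),tp-th)
im=d['image']; 
i=cv2.cvtColor(im,cv2.COLOR_RGB2BGR)
cv2.imwrite('pics/c2.png',cv2.resize(i[160:275,85:225],None,fx=5,fy=5,interpolation=cv2.INTER_CUBIC))
for n,u,v in [('mug',385,187),('pl',328,204),('pl2',344,207),('pl3',322,265),('mk',209,217),('mk2',203,260),('tin',138,122),('fan',377,108)]: print(n,pix2w(d,u,v,0.02))
E
```

```text
bed -0.12028824079743564 [ 0.56998122 -0.04865053] [1.36495138 1.29540689 2.10874265 1.48423157 0.49965817 0.95065352
 1.08747565]
panel -0.13469372350470957 [ 0.51953435 -0.08136873] [0.51531799 1.35988644 1.26665478 0.95863262]
panel in bed [-0.04615621 -0.03853532] -0.014405482707273931
mug [ 0.48586707 -0.35605021  0.02      ]
pl [ 0.4435661  -0.20126265  0.02      ]
pl2 [ 0.43453185 -0.24394864  0.02      ]
pl3 [ 0.28130169 -0.18007374  0.02      ]
mk [0.41585586 0.11949648 0.02      ]
mk2 [0.30144686 0.13729176 0.02      ]
tin [0.67905984 0.3094632  0.02      ]
fan [ 0.70200518 -0.34294939  0.02      ]
```

View pics/c2.png

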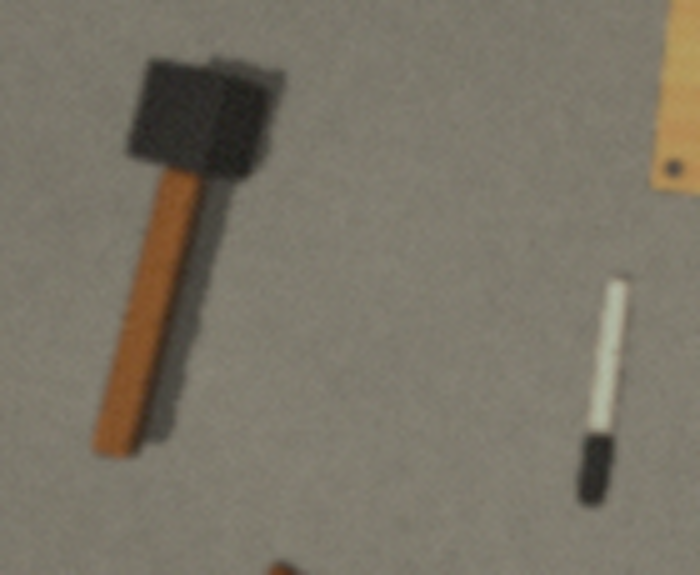

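The crop shows the mallet's top face at (148,60), (225,75), (205,170) and (127,155). The handle ends at (93,455)–(138,457). The marker is 0.1 m away from it.

```bash
cat >> h.py <<'E'
BT=-0.120; B0=np.array([.570,-.0487])
def bedw(x,y):
    c,s=np.cos(BT),np.sin(BT); return B0+np.array([c*x-s*y,s*x+c*y])
def wbed(p):
    c,s=np.cos(BT),np.sin(BT); p=np.array(p)[:2]-B0; return np.array([c*p[0]+s*p[1],-s*p[0]+c*p[1]])
def go(x,y,z,yaw):
    o=ctrl.get_obs(); Rt=rot(o['tool_rot']); c,s=np.cos(yaw),np.sin(yaw)
    G=np.array([[c,s,0],[s,-c,0],[0,0,-1.]])
    print('offset',np.round(1000*Rt.T@(np.array([x,y,z])-o['tool_pos']),1),'rot',np.round(R.from_matrix(Rt.T@G).as_rotvec(),3),'q1,q6',o['q'][[0,5]].round(2),'bed',wbed(o['tool_pos']).round(4))
E
python3 - <<'E'
from h import *
d=ctrl.get_image('top')
w=lambda u,v,z:pix2w(d,(u+.5)/5-.5+85,(v+.5)/5-.5+160,z)[:2]
C=[w(148,60,.08),w(225,75,.08),w(205,170,.08),w(127,155,.08)]
print(fit([(.027,.023),(.027,-.023),(-.027,-.023),(-.027,.023)],C))
h=(w(93,455,.053)+w(138,457,.053))/2; print('hend',h); m=np.mean(C,0); print(m,np.linalg.norm(h-m),np.arctan2(*(m-h)[::-1]))
p=bedw(-.135,-.0385); print(p); go(*p,.09,BT); go(*p,.003,BT)
E
```

```text
(np.float64(-0.21485724979606918), array([0.50888444, 0.34100881]), array([3.30610229, 3.28193181, 3.18984059, 3.08376977]))
hend [0.33335587 0.38157772]
[0.50888444 0.34100881] 0.18015580441011375 -0.22713587679341304
[ 0.43136191 -0.07076198]
offset [ 391.6 -430.3  141.2] rot [-0.001  0.     0.418] q1,q6 [-1.39 -0.12] bed [-0.3182 -0.5908]
offset [ 391.6 -430.2  228.2] rot [-0.001  0.     0.418] q1,q6 [-1.39 -0.12] bed [-0.3182 -0.5908]
```

```bash
python3 -m handwheel '[{"gripper":-1,"offset":[48,-53,0],"rotation":[0,0,0.05]},{"gripper":-1,"offset":[96,-106,0],"rotation":[0,0,0.1]},{"gripper":-1,"offset":[144,-158,0],"rotation":[0,0,0.15]},{"gripper":-1,"offset":[190,-210,0],"rotation":[0,0,0.2]},{"gripper":-1,"offset":[235,-260,0],"rotation":[0,0,0.25]},{"gripper":-1,"offset":[280,-310,0],"rotation":[0,0,0.3]},{"gripper":-1,"offset":[325,-358,0],"rotation":[0,0,0.36]},{"gripper":-1,"offset":[365,-402,10],"rotation":[0,0,0.418]}]'; python3 - <<'E'
from h import *
p=bedw(-.137,-.0385); go(*p,.003,BT)
E
```

```text
t: 1.25
tool_pos: [0.3966, -0.1435, 0.2262]
tool_rot: [3.135, -0.192, 0.004]
contact_force: [1.6, -0.8, -0.5]
opening: 0.0852
grip_force: 0.0
offset [ 23.1 -76.6 223.1] rot [ 0.001 -0.002 -0.003] q1,q6 [-0.52  1.17] bed [-0.1608 -0.1148]
```

```bash
python3 -m handwheel '[{"gripper":-1,"offset":[12,-38,50],"rotation":[0,0,0]},{"gripper":-1,"offset":[23,-76,100],"rotation":[0,0,0]},{"gripper":-1,"offset":[23,-76,150],"rotation":[0,0,0]},{"gripper":-1,"offset":[23,-76,190],"rotation":[0,0,0]},{"gripper":-1,"offset":[23,-76,200],"rotation":[0,0,0]},{"gripper":-1,"offset":[23,-76,200],"rotation":[0,0,0]},{"gripper":-1,"offset":[23,-76,200],"rotation":[0,0,0]},{"gripper":-1,"offset":[23,-76,200],"rotation":[0,0,0]}]'; python3 - <<'E'
from h import *
p=bedw(-.137,-.0385); go(*p,.003,BT)
cam('wrist','w1.png')
E
```

```text
t: 2.25
tool_pos: [0.4292, -0.0731, 0.0273]
tool_rot: [3.135, -0.189, 0.006]
contact_force: [0.6, -0.4, -1.0]
opening: 0.0854
grip_force: 0.0
offset [-0.3 -2.6 24.3] rot [ 0.001 -0.004 -0.   ] q1,q6 [-0.34  1.35] bed [-0.1368 -0.0411]
```

View pics/w1.png

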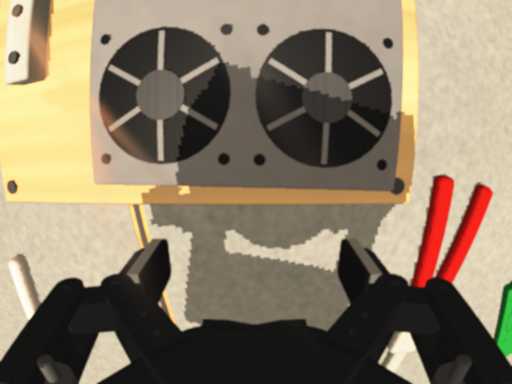

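The open fingers sit squarely in front of the panel's near edge (row 187), with the tips around (150,265) and (360,265). Next I lower them and push along +x.

```bash
python3 -m handwheel '[{"gripper":-1,"offset":[0,-2,15],"rotation":[0,0,0]},{"gripper":-1,"offset":[0,-2,23],"rotation":[0,0,0]},{"gripper":-1,"offset":[9,-2,23],"rotation":[0,0,0]},{"gripper":-1,"offset":[18,-2,23],"rotation":[0,0,0]},{"gripper":-1,"offset":[27,-2,23],"rotation":[0,0,0]},{"gripper":-1,"offset":[36,-2,23],"rotation":[0,0,0]},{"gripper":-1,"offset":[43,-2,23],"rotation":[0,0,0]},{"gripper":-1,"offset":[50,-2,23],"rotation":[0,0,0]}]'; python3 - <<'E'
from h import *
p=bedw(-.137,-.0385); go(*p,.003,BT)
E
```

```text
t: 3.3
tool_pos: [0.478, -0.0765, 0.0024]
tool_rot: [-3.136, 0.189, 0.001]
contact_force: [-3.8, 0.5, 2.4]
opening: 0.0854
grip_force: 1.7
offset [-48.9  -0.1  -0.5] rot [-0.     0.001 -0.   ] q1,q6 [-0.31  1.38] bed [-0.0881 -0.0386]
```

Contact is about 4 N, so the panel is sliding. I'll push on until it meets the dowels.

```bash
python3 -m handwheel '[{"gripper":-1,"offset":[1,0,0],"rotation":[0,0,0]},{"gripper":-1,"offset":[2,0,0],"rotation":[0,0,0]},{"gripper":-1,"offset":[3,0,0],"rotation":[0,0,0]},{"gripper":-1,"offset":[4,0,0],"rotation":[0,0,0]},{"gripper":-1,"offset":[5,0,0],"rotation":[0,0,0]},{"gripper":-1,"offset":[6,0,0],"rotation":[0,0,0]},{"gripper":-1,"offset":[7,0,0],"rotation":[0,0,0]},{"gripper":-1,"offset":[8,0,0],"rotation":[0,0,0]}]'; python3 - <<'E'
from h import *
p=bedw(-.137,-.0385); go(*p,.003,BT)
d=cam('wrist','w2.png')
E
```

```text
t: 4.3
tool_pos: [0.4855, -0.0774, 0.0024]
tool_rot: [-3.136, 0.189, 0.001]
contact_force: [-4.6, -0.2, 4.5]
opening: 0.0853
grip_force: 2.7
offset [-56.5  -0.1  -0.6] rot [-0.  0. -0.] q1,q6 [-0.31  1.38] bed [-0.0805 -0.0386]
```

View pics/w2.png

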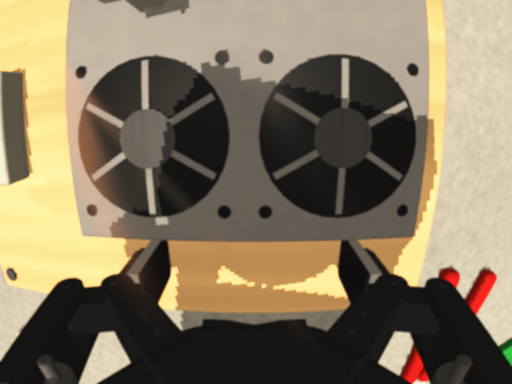

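Both fingers bear on the near edge (row 238) and the panel looks square. I'll keep pushing.

```bash
python3 -m handwheel '[{"gripper":-1,"offset":[1,0,0],"rotation":[0,0,0]},{"gripper":-1,"offset":[2,0,0],"rotation":[0,0,0]},{"gripper":-1,"offset":[3,0,0],"rotation":[0,0,0]},{"gripper":-1,"offset":[3.5,0,0],"rotation":[0,0,0]},{"gripper":-1,"offset":[4,0,0],"rotation":[0,0,0]},{"gripper":-1,"offset":[4.5,0,0],"rotation":[0,0,0]},{"gripper":-1,"offset":[5,0,0],"rotation":[0,0,0]},{"gripper":-1,"offset":[5,0,0],"rotation":[0,0,0]}]'; python3 - <<'E'
from h import *
p=bedw(-.137,-.0385); go(*p,.003,BT)
E
```

```text
t: 5.35
tool_pos: [0.4857, -0.0773, 0.0017]
tool_rot: [-3.135, 0.188, 0.021]
contact_force: [-20.6, 1.9, 17.1]
opening: 0.0857
grip_force: 10.6
offset [-56.7  -0.   -0.6] rot [-0.     0.013  0.   ] q1,q6 [-0.31  1.38] bed [-0.0803 -0.0385]
```

The panel has stopped against the dowels with 20 N. Next I back off, lift, turn 90° and go to the right end.

```bash
python3 -m handwheel '[{"gripper":-1,"offset":[-10,0,0],"rotation":[0,0,0]},{"gripper":-1,"offset":[-12,0,-50],"rotation":[0,0,0]},{"gripper":-1,"offset":[0,40,-70],"rotation":[0,0,-0.18]},{"gripper":-1,"offset":[20,80,-70],"rotation":[0,0,-0.36]},{"gripper":-1,"offset":[50,115,-70],"rotation":[0,0,-0.54]},{"gripper":-1,"offset":[70,115,-70],"rotation":[0,0,-0.72]},{"gripper":-1,"offset":[70,115,-70],"rotation":[0,0,-0.9]},{"gripper":-1,"offset":[70,115,-70],"rotation":[0,0,-1.08]}]'; python3 - <<'E'
from h import *
p=bedw(-.01,-.152); go(*p,.003,BT+np.pi/2)
E
```

```text
t: 6.35
tool_pos: [0.5473, -0.2011, 0.0725]
tool_rot: [2.781, 1.457, 0.003]
contact_force: [-0.7, 0.1, -1.2]
opening: 0.0854
grip_force: 0.0
offset [-0.9 -6.2 69.5] rot [ 0.003 -0.    -0.485] q1,q6 [-0.48  0.13] bed [-0.0043 -0.154 ]
```

```bash
python3 -m handwheel '[{"gripper":-1,"offset":[-1,-6,10],"rotation":[0,0,-0.18]},{"gripper":-1,"offset":[-1,-6,20],"rotation":[0,0,-0.36]},{"gripper":-1,"offset":[-1,-6,35],"rotation":[0,0,-0.485]},{"gripper":-1,"offset":[-1,-6,60],"rotation":[0,0,-0.485]},{"gripper":-1,"offset":[-1,-6,69],"rotation":[0,0,-0.485]},{"gripper":-1,"offset":[6,-10,69],"rotation":[0,0,-0.485]},{"gripper":-1,"offset":[15,-14,69],"rotation":[0,0,-0.485]},{"gripper":-1,"offset":[20,-17,69],"rotation":[0,0,-0.485]}]'; python3 - <<'E'
from h import *
p=bedw(-.01,-.0953); go(*p,.003,BT+np.pi/2)
E
```

```text
t: 7.35
tool_pos: [0.5446, -0.1744, 0.0045]
tool_rot: [2.354, 2.077, -0.0]
contact_force: [0.1, -3.0, 1.7]
opening: 0.0853
grip_force: 1.4
offset [32.5  0.   1.5] rot [ 0.002  0.002 -0.005] q1,q6 [-0.44 -0.31] bed [-0.0102 -0.1278]
```

```bash
python3 -m handwheel '[{"gripper":-1,"offset":[5,0,1.5],"rotation":[0,0,-0.005]},{"gripper":-1,"offset":[10,0,1.5],"rotation":[0,0,-0.005]},{"gripper":-1,"offset":[15,0,1.5],"rotation":[0,0,-0.005]},{"gripper":-1,"offset":[20,0,1.5],"rotation":[0,0,-0.005]},{"gripper":-1,"offset":[24,0,1.5],"rotation":[0,0,-0.005]},{"gripper":-1,"offset":[27,0,1.5],"rotation":[0,0,-0.005]},{"gripper":-1,"offset":[29,0,1.5],"rotation":[0,0,-0.005]},{"gripper":-1,"offset":[31,0,1.5],"rotation":[0,0,-0.005]}]'; python3 - <<'E'
from h import *
p=bedw(-.01,-.0953); go(*p,.003,BT+np.pi/2)
E
```

```text
t: 8.35
tool_pos: [0.5477, -0.1436, 0.0019]
tool_rot: [-2.352, -2.083, 0.0]
contact_force: [-0.4, -3.0, 2.6]
opening: 0.0858
grip_force: 1.8
offset [ 1.6  0.8 -1.1] rot [-0.     0.    -0.001] q1,q6 [-0.39 -0.27] bed [-0.0108 -0.0969]
```

```bash
python3 -m handwheel '[{"gripper":-1,"offset":[1,0,-0.5],"rotation":[0,0,0]},{"gripper":-1,"offset":[2,0,-0.5],"rotation":[0,0,0]},{"gripper":-1,"offset":[3,0,-0.5],"rotation":[0,0,0]},{"gripper":-1,"offset":[4,0,-0.5],"rotation":[0,0,0]},{"gripper":-1,"offset":[4.5,0,-0.5],"rotation":[0,0,0]},{"gripper":-1,"offset":[5,0,-0.5],"rotation":[0,0,0]},{"gripper":-1,"offset":[5.5,0,-0.5],"rotation":[0,0,0]},{"gripper":-1,"offset":[6,0,-0.5],"rotation":[0,0,0]}]'; python3 - <<'E'
from h import *
p=bedw(-.01,-.0953); go(*p,.003,BT+np.pi/2)
E
```

```text
t: 9.35
tool_pos: [0.5478, -0.1399, 0.0022]
tool_rot: [2.349, 2.082, -0.006]
contact_force: [-3.0, -11.7, -1.6]
opening: 0.0853
grip_force: 5.9
offset [-2.1  1.1 -0.8] rot [-0.001  0.005 -0.   ] q1,q6 [-0.38 -0.26] bed [-0.0111 -0.0932]
```

```bash
python3 -m handwheel '[{"gripper":-1,"offset":[3,0,0],"rotation":[0,0,0]},{"gripper":-1,"offset":[4,0,0],"rotation":[0,0,0]},{"gripper":-1,"offset":[4,0,0],"rotation":[0,0,0]},{"gripper":-1,"offset":[4,0,0],"rotation":[0,0,0]},{"gripper":-1,"offset":[-8,0,0],"rotation":[0,0,0]},{"gripper":-1,"offset":[-20,0,-40],"rotation":[0,0,0]},{"gripper":-1,"offset":[-20,0,-100],"rotation":[0,0,0]},{"gripper":-1,"offset":[-20,0,-140],"rotation":[0,0,0]}]'; python3 - <<'E'
from h import *
d=cam('top','t3.png'); i=cv2.imread('pics/t3.png')
cv2.imwrite('pics/c3.png',cv2.resize(i[100:215,205:335],None,fx=5,fy=5,interpolation=cv2.INTER_CUBIC))
p=bedw(-.095,0); go(*p,.003,BT)
E
```

```text
t: 10.35
tool_pos: [0.5467, -0.1573, 0.1451]
tool_rot: [2.351, 2.082, 0.004]
contact_force: [0.4, -0.2, -0.1]
opening: 0.0855
grip_force: 0.0
offset [111.5 -89.6 147. ] rot [ 0.01  -0.007  1.57 ] q1,q6 [-0.41 -0.29] bed [-0.0071 -0.1113]
```

View pics/c3.png

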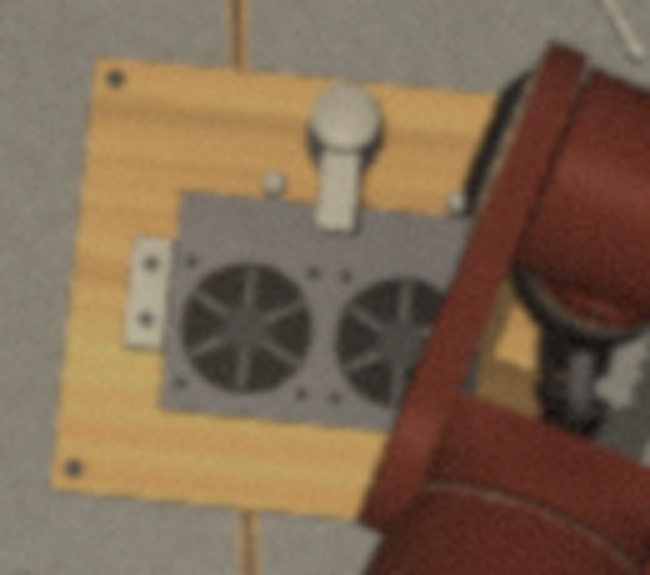

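The panel's left edge (col ~172 at row 300) lies on the stop face, and its far edge (row ~190–215) lies at the dowels. It looks square. I'll go back to the near edge for a confirming push, which is on the way to the mallet.

```bash
python3 -m handwheel '[{"gripper":-1,"offset":[15,-15,0],"rotation":[0,0,0.18]},{"gripper":-1,"offset":[30,-30,0],"rotation":[0,0,0.36]},{"gripper":-1,"offset":[45,-45,0],"rotation":[0,0,0.54]},{"gripper":-1,"offset":[60,-60,0],"rotation":[0,0,0.72]},{"gripper":-1,"offset":[75,-75,0],"rotation":[0,0,0.9]},{"gripper":-1,"offset":[90,-90,0],"rotation":[0,0,1.08]},{"gripper":-1,"offset":[100,-95,0],"rotation":[0,0,1.26]},{"gripper":-1,"offset":[111,-95,20],"rotation":[0,0,1.44]}]'; python3 - <<'E'
from h import *
p=bedw(-.1,0); go(*p,.003,BT)
E
```

```text
t: 11.4
tool_pos: [0.4659, -0.035, 0.1234]
tool_rot: [-3.141, -0.007, -0.005]
contact_force: [0.3, 0.2, -0.8]
opening: 0.0857
grip_force: 0.0
offset [  4.5   1.8 120.4] rot [-0.001 -0.003  0.124] q1,q6 [-0.24  1.33] bed [-0.105   0.0011]
```

```bash
python3 -m handwheel '[{"gripper":-1,"offset":[4,2,40],"rotation":[0,-0.003,0.124]},{"gripper":-1,"offset":[4,2,80],"rotation":[0,-0.003,0.124]},{"gripper":-1,"offset":[4,2,110],"rotation":[0,-0.003,0.124]},{"gripper":-1,"offset":[4,2,120],"rotation":[0,-0.003,0.124]},{"gripper":-1,"offset":[10,1,120],"rotation":[0,-0.003,0.124]},{"gripper":-1,"offset":[16,1,120],"rotation":[0,-0.003,0.124]},{"gripper":-1,"offset":[21,0,120],"rotation":[0,-0.003,0.124]},{"gripper":-1,"offset":[24,0,120],"rotation":[0,-0.003,0.124]}]'; python3 - <<'E'
from h import *
p=bedw(-.0803,0); go(*p,.003,BT)
E
```

```text
t: 12.4
tool_pos: [0.4893, -0.0358, 0.0032]
tool_rot: [3.136, -0.179, -0.006]
contact_force: [-4.7, -0.7, 3.7]
opening: 0.0854
grip_force: 2.5
offset [1.3 3.1 0.2] rot [0.001 0.004 0.006] q1,q6 [-0.22  1.46] bed [-0.0816  0.0031]
```

```bash
python3 -m handwheel '[{"gripper":-1,"offset":[2,0,0],"rotation":[0,0,0.006]},{"gripper":-1,"offset":[3,0,0],"rotation":[0,0,0.006]},{"gripper":-1,"offset":[4,0,0],"rotation":[0,0,0.006]},{"gripper":-1,"offset":[5,0,0],"rotation":[0,0,0.006]},{"gripper":-1,"offset":[6,0,0],"rotation":[0,0,0.006]},{"gripper":-1,"offset":[6.5,0,0],"rotation":[0,0,0.006]},{"gripper":-1,"offset":[7,0,0],"rotation":[0,0,0.006]},{"gripper":-1,"offset":[7,0,0],"rotation":[0,0,0.006]}]'; python3 - <<'E'
from h import *
p=bedw(-.0803,0); go(*p,.003,BT)
E
```

```text
t: 13.4
tool_pos: [0.4906, -0.0356, 0.0013]
tool_rot: [-3.135, 0.188, 0.027]
contact_force: [-20.3, 1.9, 15.8]
opening: 0.0855
grip_force: 10.0
offset [ 0.1  3.5 -1.7] rot [-0.     0.017  0.   ] q1,q6 [-0.22  1.47] bed [-0.0804  0.0035]
```

The panel is seated against the dowels again at 20 N. Now for the mallet.

```bash
python3 -m handwheel '[{"gripper":-1,"offset":[-8,0,0],"rotation":[0,0,0]},{"gripper":-1,"offset":[-20,0,-50],"rotation":[0,0,0]},{"gripper":-1,"offset":[-35,-30,-100],"rotation":[0,0,0]},{"gripper":-1,"offset":[-50,-85,-120],"rotation":[0,0,0]},{"gripper":-1,"offset":[-65,-140,-120],"rotation":[0,0,0.03]},{"gripper":-1,"offset":[-75,-195,-120],"rotation":[0,0,0.06]},{"gripper":-1,"offset":[-80,-250,-120],"rotation":[0,0,0.08]},{"gripper":-1,"offset":[-85,-305,-120],"rotation":[0,0,0.1]}]'; python3 - <<'E'
from h import *
go(.4485,.3547,.021,-.222)
E
```

```text
t: 14.4
tool_pos: [0.4489, 0.2787, 0.1231]
tool_rot: [-3.121, 0.346, 0.001]
contact_force: [0.8, -1.0, -0.1]
opening: 0.0855
grip_force: 0.0
offset [-17.  -73.9 102.2] rot [-0.001  0.001  0.001] q1,q6 [0.41 2.2 ] bed [-0.1594  0.3105]
```

```bash
python3 -m handwheel '[{"gripper":-1,"offset":[-9,-40,0],"rotation":[0,0,0]},{"gripper":-1,"offset":[-17,-74,20],"rotation":[0,0,0]},{"gripper":-1,"offset":[-17,-74,60],"rotation":[0,0,0]},{"gripper":-1,"offset":[-17,-74,90],"rotation":[0,0,0]},{"gripper":-1,"offset":[-17,-74,102],"rotation":[0,0,0]},{"gripper":-1,"offset":[-17,-74,102],"rotation":[0,0,0]},{"gripper":0.2,"offset":[-17,-74,102],"rotation":[0,0,0]},{"gripper":1,"offset":[-17,-74,102],"rotation":[0,0,0]}]' 100; python3 - <<'E'
from h import *
go(.4485,.3547,.021,-.222)
d=cam('wrist','w4.png')
E
```

```text
t: 15.4
tool_pos: [0.449, 0.353, 0.0223]
tool_rot: [-3.121, 0.345, 0.001]
contact_force: [0.5, -0.3, -0.8]
opening: 0.0518
grip_force: 0.0
offset [-0.9 -1.6  1.3] rot [-0.002  0.001  0.002] q1,q6 [0.54 2.33] bed [-0.1682  0.3843]
```

View pics/w4.png

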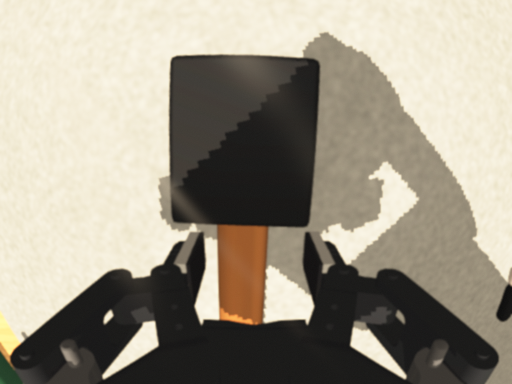

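The fingers straddle the handle (col 243, row 270), just behind the head (corners (172,57), (319,60), (308,225), (173,222)). I'll close and lift.

```bash
python3 - <<'E'
from h import *
d=cam('wrist')
C=[pix2w(d,u,v,.08,True)[:2] for u,v in [(172,57),(319,60),(308,225),(173,222)]]
print(fit([(.027,.023),(.027,-.023),(-.027,-.023),(-.027,.023)],C))
E
python3 -m handwheel '[{"gripper":1,"offset":[0,0,0],"rotation":[0,0,0]},{"gripper":1,"offset":[0,0,0],"rotation":[0,0,0]},{"gripper":1,"offset":[0,0,0],"rotation":[0,0,0]},{"gripper":1,"offset":[0,0,0],"rotation":[0,0,0]},{"gripper":1,"offset":[0,0,-5],"rotation":[0,0,0]},{"gripper":1,"offset":[0,0,-40],"rotation":[0,0,0]},{"gripper":1,"offset":[0,0,-90],"rotation":[0,0,0]},{"gripper":1,"offset":[0,0,-140],"rotation":[0,0,0]}]' 120
python3 - <<'E'
from h import *
d=cam('wrist','w5.png')
o=ctrl.get_obs()
E
```

```text
(np.float64(-0.2524368885349993), array([0.50869936, 0.34349388]), array([2.65439775, 2.46481096, 2.74351291, 2.21823364]))
t: 16.5
tool_pos: [0.4467, 0.3514, 0.1596]
tool_rot: [3.119, -0.345, -0.011]
contact_force: [0.7, 1.2, -4.7]
opening: 0.0207
grip_force: 116.8
```

View pics/w5.png

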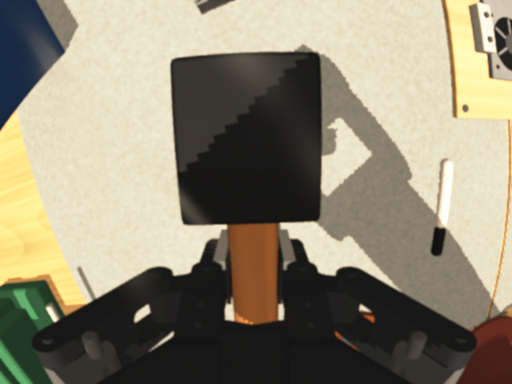

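The mallet is held level, with its head centred about 62 mm ahead of the grasp. Now I compute the strike pose.

```bash
python3 - <<'E'
from h import *
go(.593,-.0515,.18,BT)
E
```

```text
offset [227.5 364.4 -12.4] rot [-0.005 -0.004 -0.1  ] q1,q6 [0.53 2.33] bed [-0.1667  0.3853]
```

```bash
python3 -m handwheel '[{"gripper":1,"offset":[20,30,-15],"rotation":[0,0,0]},{"gripper":1,"offset":[50,75,-20],"rotation":[0,0,-0.02]},{"gripper":1,"offset":[80,125,-20],"rotation":[0,0,-0.04]},{"gripper":1,"offset":[110,175,-20],"rotation":[0,0,-0.06]},{"gripper":1,"offset":[140,225,-20],"rotation":[-0.003,-0.003,-0.08]},{"gripper":1,"offset":[170,275,-20],"rotation":[-0.005,-0.004,-0.1]},{"gripper":1,"offset":[200,320,-20],"rotation":[-0.005,-0.004,-0.1]},{"gripper":1,"offset":[220,350,-20],"rotation":[-0.005,-0.004,-0.1]}]'; python3 - <<'E'
from h import *
go(.593,-.0515,.18,BT)
E
```

```text
t: 17.55
tool_pos: [0.5857, -0.0396, 0.1778]
tool_rot: [3.131, -0.192, -0.018]
contact_force: [0.2, 0.5, -4.5]
opening: 0.0203
grip_force: 116.9
offset [ 8.7 10.9 -2.3] rot [ 0.005  0.011 -0.002] q1,q6 [-0.19  1.5 ] bed [0.0145 0.0109]
```

```bash
python3 -m handwheel '[{"gripper":1,"offset":[9,11,0],"rotation":[0.003,0.008,0]},{"gripper":1,"offset":[9,11,10],"rotation":[0.003,0.008,0]},{"gripper":1,"offset":[9,11,20],"rotation":[0.003,0.008,0]},{"gripper":1,"offset":[9,11,22],"rotation":[0.003,0.008,0]},{"gripper":1,"offset":[9,11,35],"rotation":[0.003,0.008,0]},{"gripper":1,"offset":[9,11,59],"rotation":[0.003,0.008,0]},{"gripper":1,"offset":[9,11,84],"rotation":[0.003,0.008,0]},{"gripper":1,"offset":[9,11,84],"rotation":[0.003,0.008,0]}]'; python3 - <<'E'
from h import *
go(.593,-.0515,.18,BT); print(ctrl.get_obs()['wrist_torque'])
E
```

```text
t: 18.55
tool_pos: [0.593, -0.0491, 0.095]
tool_rot: [3.134, -0.188, -0.001]
contact_force: [-1.1, 0.6, -4.4]
opening: 0.0206
grip_force: 117.9
offset [  0.2   2.5 -85. ] rot [0.002 0.001 0.   ] q1,q6 [-0.21  1.48] bed [0.0229 0.0023]
[0.07925415 0.25962281 0.01865571]
```

```bash
python3 -m handwheel '[{"gripper":1,"offset":[0,0,-20],"rotation":[0,0,0]},{"gripper":1,"offset":[0,0,-40],"rotation":[0,0,0]},{"gripper":1,"offset":[0,0,-45],"rotation":[0,0,0]},{"gripper":1,"offset":[0,0,-30],"rotation":[0,0,0]},{"gripper":1,"offset":[0,0,-8],"rotation":[0,0,0]},{"gripper":1,"offset":[0,0,4],"rotation":[0,0,0]},{"gripper":1,"offset":[0,0,4],"rotation":[0,0,0]},{"gripper":1,"offset":[0,0,4],"rotation":[0,0,0]}]'; python3 - <<'E'
from h import *
go(.593,-.0515,.18,BT); print(ctrl.get_obs()['wrist_torque'])
E
```

```text
t: 19.55
tool_pos: [0.5934, -0.0496, 0.0921]
tool_rot: [3.134, -0.188, -0.0]
contact_force: [-3.2, 0.8, 1.7]
opening: 0.0203
grip_force: 119.3
offset [ -0.1   2.1 -87.9] rot [ 0.002 -0.    -0.   ] q1,q6 [-0.21  1.48] bed [0.0233 0.0019]
[0.0688401  0.49710054 0.01245928]
```

```bash
python3 -m handwheel '[{"gripper":1,"offset":[0,0,-20],"rotation":[0,0,0]},{"gripper":1,"offset":[0,0,-40],"rotation":[0,0,0]},{"gripper":1,"offset":[0,0,-45],"rotation":[0,0,0]},{"gripper":1,"offset":[0,0,-30],"rotation":[0,0,0]},{"gripper":1,"offset":[0,0,-8],"rotation":[0,0,0]},{"gripper":1,"offset":[0,0,5],"rotation":[0,0,0]},{"gripper":1,"offset":[0,0,5],"rotation":[0,0,0]},{"gripper":1,"offset":[0,0,5],"rotation":[0,0,0]}]'; python3 - <<'E'
from h import *
go(.593,-.0515,.18,BT); print(ctrl.get_obs()['wrist_torque'])
E
```

```text
t: 20.55
tool_pos: [0.5944, -0.05, 0.0882]
tool_rot: [3.133, -0.189, 0.004]
contact_force: [-1.8, -0.2, 5.3]
opening: 0.0203
grip_force: 122.4
offset [ -1.    1.9 -91.8] rot [ 0.003 -0.003 -0.   ] q1,q6 [-0.21  1.48] bed [0.0244 0.0016]
[-0.08143706  0.1764029  -0.03326884]
```

```bash
python3 -m handwheel '[{"gripper":1,"offset":[0,0,-40],"rotation":[0,0,0]},{"gripper":1,"offset":[0,0,-85],"rotation":[0,0,0]},{"gripper":1,"offset":[0,0,-120],"rotation":[0,0,0]},{"gripper":1,"offset":[-60,0,-130],"rotation":[0,0,0]},{"gripper":1,"offset":[-110,-30,-130],"rotation":[0,0,0]},{"gripper":1,"offset":[-130,-80,-130],"rotation":[0,0,0]},{"gripper":1,"offset":[-150,-130,-130],"rotation":[0,0,0]},{"gripper":1,"offset":[-150,-180,-130],"rotation":[0,0,0]}]'; python3 - <<'E'
from h import *
go(.593,-.0515,.18,BT)
d=cam('scene','s6.png'); cam('wrist','w6.png'); t=cam('top','t6.png')
def proj(d,P):
    c=rot(d['attitude']).T@(np.array(P)-d['xyz']); f=foc(d); return d['cx']+f*c[0]/-c[2], d['cy']-f*c[1]/-c[2]
pw=[*bedw(.085,0)]
a=proj(d,pw+[.085]); b=proj(d,pw+[.073]); print('peg up/home px',a,b)
s0=cv2.imread('pics/scene0.png');s6=cv2.imread('pics/s6.png')
u,v=int(a[0]),int(a[1]); X=[im[v-40:v+50,u-45:u+45] for im in (s0,s6)]
T=cv2.resize(s0[v-5:v+9,u-14:u+14],None,fx=4,fy=4,interpolation=cv2.INTER_CUBIC)
S=cv2.resize(s6[v-20:v+30,u-30:u+30],None,fx=4,fy=4,interpolation=cv2.INTER_CUBIC)
m=cv2.matchTemplate(S,T,cv2.TM_CCOEFF_NORMED); _,k,_,l=cv2.minMaxLoc(m); print('shift px',l[0]/4-16,l[1]/4-15,k)
big=[cv2.resize(x,(265,265),interpolation=cv2.INTER_CUBIC) for x in X]
t6=cv2.resize(cv2.imread('pics/t6.png')[105:215,205:335],(265,224),interpolation=cv2.INTER_CUBIC); t6=cv2.copyMakeBorder(t6,0,41,0,0,0)
row=np.hstack(big+[t6]); w=cv2.resize(cv2.imread('pics/w6.png'),(440,330)); w=cv2.copyMakeBorder(w,0,0,0,row.shape[1]-440,0)
cv2.imwrite('pics/m6.png',np.vstack([row,w]))
E
```

```text
t: 21.55
tool_pos: [0.4644, 0.1488, 0.2149]
tool_rot: [3.134, -0.189, -0.002]
contact_force: [1.6, -0.7, -3.4]
opening: 0.0206
grip_force: 120.9
offset [151.8 183.3  35.2] rot [ 0.002  0.001 -0.   ] q1,q6 [0.16 1.85] bed [-0.1285  0.1834]
peg up/home px (np.float64(214.97895486066136), np.float64(224.9883678785699)) (np.float64(215.2122371288792), np.float64(228.77951396663525))
shift px 0.5 3.0 0.6445314288139343
```

View pics/m6.png

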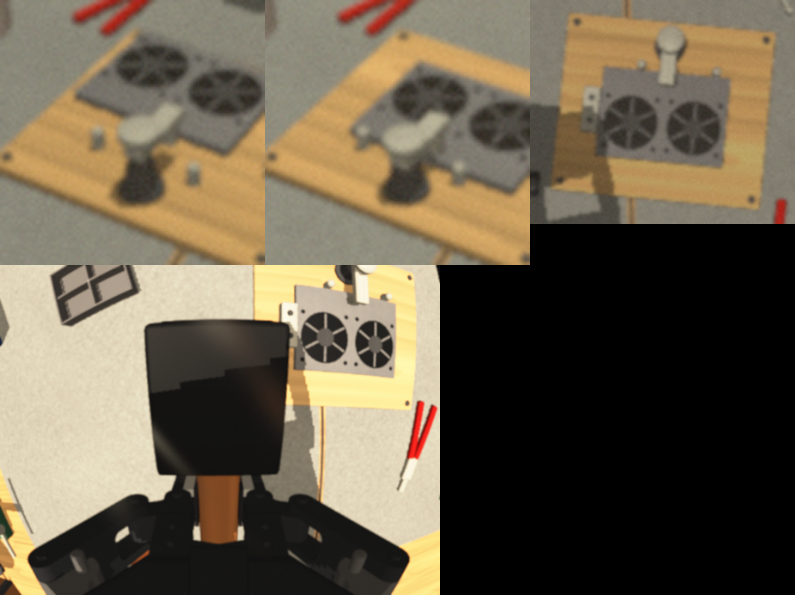

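The peg is visibly lower (shift about 3 px of 3.8), and its foot is on or near the panel, which sits against the dowels and stop. The mallet head has pitched up a little in the grip. I'll quantify both.

```bash
python3 - <<'E'
from h import *
from scipy.optimize import least_squares
d=ctrl.get_image('wrist'); o=ctrl.get_obs(); Rt=rot(o['tool_rot']); Rc=rot(d['attitude']); f=foc(d)
# camera relative tool const
def model(p,s):
    th,dx,dy=p  # pitch up about tool y thru grasp pt, head centre dx ahead
    c,sn=np.cos(th),np.sin(th); out=[]
    for a,b in [(.027,-.023),(.027,.023),(-.027,.023),(-.027,-.023)]:
        x,z=dx+a*s,-.04*1   # tool frame rel grasp, z down
        P=np.array([x*c+z*sn, dy+b*s, -x*sn+z*c-.0177])
        # P in tool
        q=Rc.T@(Rt@P+o['tool_pos']-d['xyz']); n=np.hypot(q[0],q[1]); t=np.arctan2(n,-q[2])
        out+=[d['cx']+f*t*q[0]/n, d['cy']-f*t*q[1]/n]
    return np.array(out)
for nm,C in [('w5',[(172,60),(320,55),(319,220),(184,222)]),('w6',[(170,71),(335,70),(322,242),(186,243)])]:
  for s in (1,.95):
    r=least_squares(lambda p:model(p,s)-np.ravel(C),[0,.062,0]); print(nm,s,r.x,np.abs(r.fun).max())
# peg vertical shift, ECC on scene images
a=cv2.imread('pics/scene0.png',0).astype(np.float32);b=cv2.imread('pics/s6.png',0).astype(np.float32)
for (u0,u1,v0,v1) in [(207,224,217,232),(205,226,215,230)]:
    best=[]
    for dv in np.arange(0,5.1,.25):
        for du in (-.5,-.25,0,.25,.5,.75):
            w=cv2.warpAffine(b,np.float32([[1,0,-du],[0,1,-dv]]),(512,384)); A=a[v0:v1,u0:u1];W=w[v0:v1,u0:u1]
            best.append((np.corrcoef(A.ravel(),W.ravel())[0,1],du,dv))
    print(sorted(best)[-4:])
E
```

```text
w5 1 [-0.10861927  0.05682509 -0.00358998] 5.396540685961952
w5 0.95 [-0.03404154  0.05938021 -0.00351668] 3.6983463318005647
w6 1 [ 0.01711822  0.05561862 -0.00202907] 3.9716685089550197
w6 0.95 [ 0.08852587  0.05895942 -0.00201777] 2.509869474892696
[(np.float64(0.8035157411971191), 0.5, np.float64(2.75)), (np.float64(0.8041356422634915), 0.75, np.float64(2.25)), (np.float64(0.8072560403031688), 0.75, np.float64(2.75)), (np.float64(0.8077727387253477), 0.75, np.float64(2.5))]
[(np.float64(0.7648474361519814), 0.75, np.float64(2.0)), (np.float64(0.7701702877328507), 0.75, np.float64(2.75)), (np.float64(0.770493794285017), 0.75, np.float64(2.25)), (np.float64(0.7723064987671214), 0.75, np.float64(2.5))]
```

The head's extra pitch of about 0.12 rad accounts for the last 7 mm of travel, so the peg is probably home. To be certain I'll give it one more level, faster blow.

```bash
python3 -m handwheel '[{"gripper":1,"offset":[20,40,0],"rotation":[0,0,0]},{"gripper":1,"offset":[50,85,0],"rotation":[0,-0.03,0]},{"gripper":1,"offset":[80,130,0],"rotation":[0,-0.06,0]},{"gripper":1,"offset":[115,165,20],"rotation":[0,-0.1,0]},{"gripper":1,"offset":[151,183,40],"rotation":[0,-0.1,0]},{"gripper":1,"offset":[151,183,50],"rotation":[0,-0.1,0]},{"gripper":1,"offset":[151,183,50],"rotation":[0,-0.1,0]},{"gripper":1,"offset":[151,183,50],"rotation":[0,-0.1,0]}]'; python3 - <<'E'
from h import *
go(.593,-.0515,.09,BT)
E
```

```text
t: 22.75
tool_pos: [0.5937, -0.0523, 0.1678]
tool_rot: [-3.128, 0.188, 0.154]
contact_force: [-0.9, 0.3, -4.2]
opening: 0.0203
grip_force: 120.8
offset [ 6.8 -0.9 77.5] rot [ 0.002  0.098 -0.   ] q1,q6 [-0.21  1.48] bed [ 0.024  -0.0007]
```

```bash
python3 -m handwheel '[{"gripper":1,"offset":[2,0,20],"rotation":[0,0,0]},{"gripper":1,"offset":[7,0,78],"rotation":[0,0,0]},{"gripper":1,"offset":[7,0,80],"rotation":[0,0,0]},{"gripper":1,"offset":[4,0,40],"rotation":[0,0,0]},{"gripper":1,"offset":[3,0,30],"rotation":[0,0,0]},{"gripper":1,"offset":[3,0,30],"rotation":[0,0,0]},{"gripper":1,"offset":[8,0,82],"rotation":[0,0,0]},{"gripper":1,"offset":[8,0,82],"rotation":[0,0,0]}]'; python3 - <<'E'
from h import *
go(.593,-.0515,.09,BT);print(ctrl.get_obs()['wrist_torque'])
E
```

```text
t: 23.75
tool_pos: [0.5909, -0.052, 0.0808]
tool_rot: [-3.126, 0.188, 0.168]
contact_force: [-0.2, 0.8, -3.4]
opening: 0.0202
grip_force: 134.4
offset [ 1.  -0.7 -9.4] rot [ 0.001  0.107 -0.   ] q1,q6 [-0.21  1.49] bed [ 0.0212 -0.0007]
[ 0.13153993 -0.24726585  0.11457745]
```

```bash
python3 -m handwheel '[{"gripper":1,"offset":[-4,0,-40],"rotation":[0,0,0]},{"gripper":1,"offset":[-9,0,-85],"rotation":[0,0,0]},{"gripper":1,"offset":[-50,-20,-110],"rotation":[0,0,0]},{"gripper":1,"offset":[-90,-60,-115],"rotation":[0,0,0]},{"gripper":1,"offset":[-120,-110,-115],"rotation":[0,0,0]},{"gripper":1,"offset":[-140,-165,-115],"rotation":[0,0,0]},{"gripper":1,"offset":[-160,-220,-115],"rotation":[0,0,0]},{"gripper":1,"offset":[-170,-270,-115],"rotation":[0,0,0]}]'; python3 - <<'E'
from h import *
go(.447,.352,.10,-.222)
d=cam('scene','s7.png'); w=cam('wrist','w7.png'); t=cam('top','t7.png')
a=cv2.imread('pics/s6.png',0).astype(np.float32);b=cv2.imread('pics/s7.png',0).astype(np.float32)
z=cv2.imread('pics/scene0.png',0).astype(np.float32)
u0,u1,v0,v1=205,226,219,236
for nm,a in (('s6',a),):
    best=[]
    for dv in np.arange(-2,3.1,.25):
        for du in (-.5,-.25,0,.25,.5):
            W=cv2.warpAffine(b,np.float32([[1,0,-du],[0,1,-dv]]),(512,384))
            best.append((np.corrcoef(a[v0:v1,u0:u1].ravel(),W[v0:v1,u0:u1].ravel())[0,1],du,dv))
    print(nm,sorted(best)[-3:])
# column profile of the head's brightness
for nm,i in (('0',z),('6',a),('7',b)): print(nm,i[212:242,211:219].mean(1).astype(int))
g=cv2.cvtColor(w['image'],cv2.COLOR_RGB2GRAY); print('head front row/width',[ (v,np.where(g[v]<70)[0][[0,-1]]) for v in (90,120,160,200)], np.where(g[:300,250]<70)[0][:1])
E
```

```text
t: 24.75
tool_pos: [0.4683, 0.2363, 0.2157]
tool_rot: [-3.128, 0.187, 0.156]
contact_force: [0.8, -1.3, -3.7]
opening: 0.0201
grip_force: 140.6
offset [ -23.3 -112.5  118.4] rot [0.007 0.099 0.102] q1,q6 [0.3  1.99] bed [-0.1351  0.2708]
s6 [(np.float64(0.9958517624794371), 0.25, np.float64(0.0)), (np.float64(0.9959764905656955), -0.25, np.float64(0.0)), (np.float64(0.9971198041557364), 0, np.float64(0.0))]
0 [ 75  95 108 113 115 114 116 115 114 112 112 128 148 159 163 166 168 169
 168 158 133 111  99  98 102  99  90  75  65  62]
6 [110  92  75  69  71  72  68  64  67  73  84  98 109 123 140 156 166 169
 171 173 175 172 161 138 114 103 104 103  98  83]
7 [113  92  78  73  74  76  70  66  70  76  87 101 112 126 143 163 171 174
 176 178 179 177 166 142 117 106 108 108 100  87]
head front row/width [(90, array([  0, 504])), (120, array([151, 359])), (160, array([151, 358])), (200, array([159, 511]))] [59]
```

The peg didn't move between the second and final sets of blows (shift 0.0 px, match 0.997), so it is home. Next I put the mallet back, with the tool pitched to bring the head level.

```bash
cat >> h.py <<'E'
def gop(x,y,z,yaw,p):
    o=ctrl.get_obs(); Rt=rot(o['tool_rot']); c,s=np.cos(yaw),np.sin(yaw)
    G=np.array([[c,s,0],[s,-c,0],[0,0,-1.]])@R.from_rotvec([0,p,0]).as_matrix()
    print('offset',np.round(1000*Rt.T@(np.array([x,y,z])-o['tool_pos']),1),'rot',np.round(R.from_matrix(Rt.T@G).as_rotvec(),3),'pos',o['tool_pos'],o['contact_force'],o['wrist_torque'])
E
python3 - <<'E'
from h import *
w=cv2.imread('pics/w7.png',0)
for v in range(40,280,20):
    m=np.where(w[v,100:420]<60)[0]+100; print(v,m.min() if len(m) else None,m.max() if len(m) else None,len(m))
gop(.447,.352,.10,-.222,-.3)
E
```

```text
40 None None 0
60 206 302 71
80 184 324 118
100 165 344 180
120 151 359 209
140 147 362 216
160 152 358 207
180 166 353 188
200 159 349 191
220 164 344 181
240 169 345 177
260 174 341 168
offset [ -23.2 -112.5  118.1] rot [ 0.023 -0.2    0.104] pos [0.46861368 0.23645584 0.21548348] [ 0.20657403 -0.81829207 -4.61310356] [ 0.00718912  0.09888303 -0.0168026 ]
```

```bash
python3 -m handwheel '[{"gripper":1,"offset":[-5,-30,5],"rotation":[0.01,-0.08,0.03]},{"gripper":1,"offset":[-10,-70,20],"rotation":[0.02,-0.16,0.06]},{"gripper":1,"offset":[-18,-112,40],"rotation":[0.025,-0.24,0.09]},{"gripper":1,"offset":[-20,-112,80],"rotation":[0.03,-0.32,0.105]},{"gripper":1,"offset":[-23,-112,100],"rotation":[0.03,-0.32,0.105]},{"gripper":1,"offset":[-23,-112,110],"rotation":[0.03,-0.32,0.105]},{"gripper":1,"offset":[-23,-112,110],"rotation":[0.03,-0.32,0.105]},{"gripper":1,"offset":[-23,-112,110],"rotation":[0.03,-0.32,0.105]}]'; python3 - <<'E'
from h import *
from scipy.optimize import least_squares
gop(.443,.352,.024,-.222,-.42)
d=cam('wrist','w8.png'); cam('top','t8.png'); cam('scene','s8.png')
w=cv2.cvtColor(d['image'],cv2.COLOR_RGB2GRAY)
for v in range(20,280,20):
    m=np.where(w[v,60:450]<60)[0]+60; print(v,(m.min(),m.max(),len(m)) if len(m) else None)
E
```

```text
t: 25.9
tool_pos: [0.4506, 0.3499, 0.1101]
tool_rot: [-3.007, 0.345, 0.635]
contact_force: [-0.0, 0.0, -4.4]
opening: 0.0205
grip_force: 140.3
offset [27.6 -0.1 81.9] rot [-0.005 -0.004 -0.005] pos [0.45064586 0.34990579 0.11007877] [-0.02397722  0.02164723 -4.3952722 ] [-0.1293696  -0.2043214  -0.02710451]
20 None
40 None
60 (np.int64(205), np.int64(302), 64)
80 (np.int64(185), np.int64(323), 19)
100 None
120 (np.int64(151), np.int64(358), 208)
140 (np.int64(148), np.int64(361), 214)
160 (np.int64(154), np.int64(357), 204)
180 (np.int64(170), np.int64(353), 184)
200 (np.int64(160), np.int64(349), 180)
220 (np.int64(165), np.int64(449), 181)
240 (np.int64(170), np.int64(339), 170)
260 (np.int64(175), np.int64(334), 160)
```

The wrist silhouette fits a head pitched up about 0.26 rad relative to the tool: the front-top edge is 64 mm from the camera and the front-bottom edge 140 mm. A tool pitch of about −0.3 should therefore level it.

```bash
python3 -m handwheel '[{"gripper":1,"offset":[10,0,30],"rotation":[0,0.06,0]},{"gripper":1,"offset":[18,0,55],"rotation":[0,0.12,0]},{"gripper":1,"offset":[23,0,66],"rotation":[0,0.13,0]},{"gripper":1,"offset":[25,0,73],"rotation":[0,0.13,0]},{"gripper":1,"offset":[26,0,77],"rotation":[0,0.13,0]},{"gripper":1,"offset":[27,0,80],"rotation":[0,0.13,0]},{"gripper":1,"offset":[27,0,81],"rotation":[0,0.13,0]},{"gripper":1,"offset":[27,0,81],"rotation":[0,0.13,0]}]'; python3 - <<'E'
from h import *
gop(.443,.352,.022,-.222,-.29)
E
```

```text
t: 27.05
tool_pos: [0.4417, 0.3515, 0.0233]
tool_rot: [-3.056, 0.351, 0.445]
contact_force: [1.0, -0.3, -3.6]
opening: 0.0202
grip_force: 140.5
offset [ 1.5 -0.7  0.9] rot [-0.002 -0.001 -0.007] pos [0.44171839 0.35154062 0.02332471] [ 1.01034373 -0.28075686 -3.59543489] [-0.04129834 -0.10927576  0.01820444]
```

```bash
python3 -m handwheel '[{"gripper":1,"offset":[0.3,0,1],"rotation":[0,0,0]},{"gripper":1,"offset":[0.5,0,2],"rotation":[0,0,0]},{"gripper":1,"offset":[0.8,0,3],"rotation":[0,0,0]},{"gripper":1,"offset":[1,0,3.5],"rotation":[0,0,0]},{"gripper":1,"offset":[1,0,3.5],"rotation":[0,0,0]},{"gripper":1,"offset":[1,0,3.5],"rotation":[0,0,0]},{"gripper":1,"offset":[1,0,3.5],"rotation":[0,0,0]},{"gripper":1,"offset":[1,0,3.5],"rotation":[0,0,0]}]' 60; python3 - <<'E'
from h import *
gop(.443,.352,.022,-.222,-.29)
E
```

```text
t: 28.05
tool_pos: [0.4415, 0.3515, 0.0195]
tool_rot: [-3.056, 0.351, 0.445]
contact_force: [0.1, -0.3, -4.7]
opening: 0.0201
grip_force: 140.5
offset [ 0.6 -0.8 -2.8] rot [-0.002 -0.001 -0.007] pos [0.44145637 0.35151274 0.01946141] [ 0.09255628 -0.25840245 -4.69931407] [-0.012403   -0.0438514  -0.01885364]
```

```bash
python3 -m handwheel '[{"gripper":1,"offset":[0.3,0,1],"rotation":[0,0,0]},{"gripper":1,"offset":[0.5,0,2],"rotation":[0,0,0]},{"gripper":1,"offset":[0.8,0,3],"rotation":[0,0,0]},{"gripper":1,"offset":[1.1,0,4],"rotation":[0,0,0]},{"gripper":1,"offset":[1.4,0,5],"rotation":[0,0,0]},{"gripper":1,"offset":[1.4,0,5],"rotation":[0,0,0]},{"gripper":1,"offset":[1.4,0,5],"rotation":[0,0,0]},{"gripper":1,"offset":[1.4,0,5],"rotation":[0,0,0]}]' 60; python3 - <<'E'
from h import *
gop(.443,.352,.022,-.222,-.29)
E
```

```text
t: 29.05
tool_pos: [0.4413, 0.3517, 0.0165]
tool_rot: [-3.057, 0.351, 0.448]
contact_force: [-5.6, -3.8, 10.3]
opening: 0.0202
grip_force: 142.4
offset [-0.  -0.7 -5.7] rot [-0.001  0.001 -0.006] pos [0.44127381 0.35169105 0.01651719] [-5.56431869 -3.80705402 10.29155631] [-0.63154142  1.12534556  0.042549  ]
```

```bash
python3 -m handwheel '[{"gripper":1,"offset":[-1,0,-3],"rotation":[0,0,0]},{"gripper":1,"offset":[-2,0,-6],"rotation":[0,-0.07,0]},{"gripper":1,"offset":[-2,0,-6],"rotation":[0,-0.13,0]},{"gripper":1,"offset":[-1.5,0,-4],"rotation":[0,-0.13,0]},{"gripper":1,"offset":[-1.5,0,-4],"rotation":[0,-0.13,0]},{"gripper":1,"offset":[-1.5,0,-4],"rotation":[0,-0.13,0]},{"gripper":1,"offset":[-1.5,0,-4],"rotation":[0,-0.13,0]},{"gripper":1,"offset":[-1.5,0,-4],"rotation":[0,-0.13,0]}]'; python3 - <<'E'
from h import *
gop(.443,.352,.022,-.222,-.42)
E
```

```text
t: 30.05
tool_pos: [0.4422, 0.3528, 0.0238]
tool_rot: [-3.006, 0.344, 0.64]
contact_force: [-10.9, -4.4, 23.0]
opening: 0.0205
grip_force: 143.4
offset [1.6 0.6 1.3] rot [-0.004 -0.001 -0.005] pos [0.44222426 0.35276628 0.02384519] [-10.85879532  -4.40209513  22.97626309] [-0.98441524  1.24774401 -0.17306574]
```

The grasp is now at 40 mm and the head is pressing on the bench, so it is level. Releasing.

```bash
python3 -m handwheel '[{"gripper":0.6,"offset":[0,0,0],"rotation":[0,0,0]},{"gripper":0.3,"offset":[0,0,0],"rotation":[0,0,0]},{"gripper":0,"offset":[0,0,0],"rotation":[0,0,0]},{"gripper":-1,"offset":[0,0,0],"rotation":[0,0,0]},{"gripper":-1,"offset":[0,0,0],"rotation":[0,0,0]},{"gripper":-1,"offset":[0,0,0],"rotation":[0,0,0]},{"gripper":-1,"offset":[0,0,0],"rotation":[0,0,0]},{"gripper":-1,"offset":[0,0,0],"rotation":[0,0,0]}]'; python3 - <<'E'
from h import *
gop(.443,.352,.15,-.222,-.42)
gop(.40,.352,.15,-.222,-.2)
E
```

```text
t: 31.05
tool_pos: [0.4414, 0.3515, 0.0185]
tool_rot: [-3.007, 0.346, 0.639]
contact_force: [-0.7, 0.9, -0.2]
opening: 0.0854
grip_force: 0.0
offset [ -52.2   -0.9 -120.8] rot [-0.003 -0.001 -0.006] pos [0.44136525 0.35148876 0.01845719] [-0.74755774  0.91349332 -0.24356979] [ 0.02984178 -0.20523122  0.00625733]
offset [ -90.4    8.9 -103.7] rot [-0.002  0.219 -0.007] pos [0.44136525 0.35148876 0.01845719] [-0.74755774  0.91349332 -0.24356979] [ 0.02984178 -0.20523122  0.00625733]
```

```bash
python3 -m handwheel '[{"gripper":-1,"offset":[-5,0,-10],"rotation":[0,0,0]},{"gripper":-1,"offset":[-17,0,-35],"rotation":[0,0,0]},{"gripper":-1,"offset":[-36,0,-80],"rotation":[0,0,0]},{"gripper":-1,"offset":[-60,0,-120],"rotation":[0,0,0]},{"gripper":-1,"offset":[-100,0,-140],"rotation":[0,0.1,0]},{"gripper":-1,"offset":[-140,0,-160],"rotation":[0,0.25,0]},{"gripper":-1,"offset":[-180,0,-160],"rotation":[0,0.42,0]},{"gripper":-1,"offset":[-190,20,-160],"rotation":[0,0.42,0]}]'; python3 - <<'E'
from h import *
gop(.3,.35,.2,-.222,0)
t=cam('top','t9.png'); s=cam('scene','s9.png'); cam('wrist','w9.png')
a=cv2.imread('pics/top0.png').astype(int);b=cv2.imread('pics/t9.png').astype(int)
def headmask(im):
    g=im.max(2); m=np.zeros(g.shape,np.uint8); m[160:215,95:165]=(g[160:215,95:165]<62); n,l,st,c=cv2.connectedComponentsWithStats(m); k=1+np.argmax(st[1:,4]); return st[k],c[k],cv2.minAreaRect(np.argwhere(l==k)[:,::-1].astype(np.float32))
print(headmask(a)); print(headmask(b))
def orange(im):
    hsv=cv2.cvtColor(im.astype(np.uint8),cv2.COLOR_BGR2HSV); m=np.zeros(im.shape[:2],np.uint8); r=slice(165,262),slice(95,145)
    m[r]=((hsv[r][...,0]<20)&(hsv[r][...,1]>120)).astype(np.uint8); n,l,st,c=cv2.connectedComponentsWithStats(m); k=1+np.argmax(st[1:,4]); return st[k],c[k],cv2.minAreaRect(np.argwhere(l==k)[:,::-1].astype(np.float32))
print(orange(a)); print(orange(b))
def proj(d,P):
    c=rot(d['attitude']).T@(np.array(P)-d['xyz']); f=foc(d); return np.round([d['cx']+f*c[0]/-c[2], d['cy']-f*c[1]/-c[2]])
s0=cv2.imread('pics/scene0.png'); s9=cv2.imread('pics/s9.png')
def dk(im,thr=60):
    g=im.max(2); m=np.zeros(g.shape,np.uint8); r=slice(205,280),slice(350,420); m[r]=g[r]<thr; n,l,st,c=cv2.connectedComponentsWithStats(m); k=1+np.argmax(st[1:,4]); return st[k],c[k]
print(dk(s0),dk(s9))
E
```

```text
t: 32.05
tool_pos: [0.3281, 0.3587, 0.2456]
tool_rot: [-3.118, 0.348, -0.008]
contact_force: [0.2, 0.2, -0.0]
opening: 0.0853
grip_force: 0.0
offset [-25.8  14.9  45.4] rot [-0.005 -0.005 -0.   ] pos [0.32814832 0.3586836  0.24562307] [ 0.23294473  0.15515875 -0.02457335] [-0.02929019 -0.06272683 -0.01989666]
(array([111, 173,  28,  24, 489], dtype=int32), array([124.85685072, 183.86503067]), ((124.49057006835938, 184.28302001953125), (24.724899291992188, 22.252408981323242), 15.945395469665527))
(array([112, 172,  29,  26, 496], dtype=int32), array([126.45766129, 183.78024194]), ((126.07241821289062, 184.5972900390625), (24.888891220092773, 23.40900993347168), 19.653823852539062))
(array([104, 194,  22,  57, 479], dtype=int32), array([114.42588727, 221.91858038]), ((114.65617370605469, 222.0404815673828), (8.747823715209961, 58.474178314208984), 14.534454345703125))
(array([100, 193,  26,  57, 476], dtype=int32), array([112.92226891, 220.44537815]), ((112.82376098632812, 220.791748046875), (8.680025100708008, 58.52143478393555), 19.5024471282959))
(array([372, 224,  29,  39, 668], dtype=int32), array([386.2245509 , 243.07784431])) (array([370, 223,  31,  40, 724], dtype=int32), array([384.56906077, 242.15745856]))
```

The mallet's silhouette matches its original upright stance. Last check: the panel's displacement between the first and current top images.

```bash
python3 - <<'E'
from h import *
d=ctrl.get_image('top')
a=cv2.imread('pics/top0.png',0);b=cv2.imread('pics/t9.png',0)
# template = lower panel part (fans) in first image
x0,y0,x1,y1=250,163,314,203
W=np.float32([[1,0,-12],[0,1,-14]])
T=a[y0:y1,x0:x1]; W0=np.float32([[1,0,x0-14],[0,1,y0-14]])
cc,M=cv2.findTransformECC(T,b,W0,cv2.MOTION_EUCLIDEAN,(3,200,1e-7),None,3)
print(cc,M)
P=[]
for u,v in [(247,260),(558,296),(535,512),(223,478)]:
    p=np.array([(u+.5)/5-.5+205-x0,(v+.5)/5-.5+100-y0,1]); q=M@p; P.append(pix2w(d,*q,.022)[:2])
tp,pp,e=fit([(.06,.085),(.06,-.085),(-.06,-.085),(-.06,.085)],P)
print('panel in bed',wbed(pp),tp-BT,e)
for n,(u0,u1,v0,v1) in {'mug':(360,408,155,210),'pliers':(315,350,200,270),'marker':(195,218,210,265),'dra':(183,230,50,120),'drb':(290,338,42,114)}.items():
    print(n,np.abs(a[v0:v1,u0:u1].astype(int)-b[v0:v1,u0:u1]).mean().round(1))
E
```

```text
0.9908143476992235 [[ 9.9961460e-01  2.7761053e-02  2.3668742e+02]
 [-2.7761053e-02  9.9961460e-01  1.4880679e+02]]
panel in bed [-0.00874357  0.00019376] 0.013505653292028158 [0.17004175 1.12314344 0.85601218 0.7255123 ]
mug 2.9
pliers 2.6
marker 5.4
dra 2.9
drb 3.0
```

```bash
python3 -c "
from station import ctrl
print(ctrl.finish_job())"
```

```text
the job is handed in; nothing more can be done
None
```

I handed the job in at about 32 s with the panel measured seated at (−8.7, 0.2) mm and 0.014 rad off square, the peg judged fully down because later, harder blows no longer moved it, and the mallet standing on its face off the bed; no verdict was returned.

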